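# Press the pins home in leg blocks with a cam press

### The job

Each pale leg block on the bench has two dark pins standing proud on neighbouring faces. The cam press stands shut: crank it open, stand all the blocks side by side on its bed with one pin facing the ram, crank until the ram rests in the cam's flat dwell (its yellow nose against the white plate) so that the first pins go flush, crank it fully open again, turn every block a quarter so that its other pin faces the ram, and crank into the dwell once more. Leave the press in its dwell with the blocks upright in it and all pins flush, and do not disturb the screwdriver, glue bottle and bar clamp.

Things in the scene. Friction and masses are not known exactly. Their poses are not given: they have to be found in the camera images.
- press: fixed cam press: plywood base 400 x 320 mm, with red fence, steel ram bar, cam and crank. Origin on the bench top under the middle line of its bed; z up, y the pressing direction (camshaft to fence), x along the bed. Bed floor 12 mm above the origin, room for three blocks at x = -115, 0, +115 mm (dark lines between). Place and yaw vary
- fence_face (a point): middle of the red fence's inner face, at y = +29.5 mm of the press, 32 mm above the bench. The fence is fixed, 390 mm long, 20 mm thick, its top 52 mm above the bench
- ram_face (a point): middle of the face of the ram, a steel bar 370 mm long, 16 mm thick, from 14 to 50 mm above the bench. It moves only along the press's y: face at y = -59 mm fully open (crank 0 to 1.0), y = -31 mm in the dwell; so the gap to the fence is 88.5 mm open, 60.5 mm in the dwell
- crank (a joint): crank angle, rad, grows counter-clockwise from above, stops at 0 and 4.2. Ram fully open from 0 to 1.0, advancing 28 mm from 1.07 to 2.1, at rest in the flat dwell 2.1 to 3.1 (middle 2.6, cam's yellow nose on the ram's white plate), drawing back beyond. A spring returns the ram: let go on a slope, the crank may turn back; it stays in the dwell or open. Starts in the dwell; up to about 15 N at the knob
- crank_axis (a point): point on the crank's vertical turning axis, 93 mm above the bench, at x = 0, y = -160 mm of the press; swinging the knob (clockwise from above, by way of the side away from the fence) to the press's -x side opens the press
- knob_mid (a point): middle of the crank's upright black knob, 28 mm in diameter, 95 to 143 mm above the bench, 60 mm from the crank axis on a red arm (top 93 mm). The knob spins on its own pin, so a gripper holding it from above need not turn while leading it round. In the press frame it lies at -165 degrees from x (about the crank axis) at crank 0, at -16 degrees at 2.6 rad
- block_a: upright leg block of pale wood, 60 x 60 mm, 95 mm tall, on a thin steel foot plate, about 0.35 kg; origin at the centre of its underside, z up. A dark wooden pin, 16 mm in diameter, sticks 10 mm out of its +x face (pin1) and another out of its +y face (pin2), both mid-face, 22 mm above the underside. Two or three blocks are present; an absent one reads None
- block_a_pin1 (a joint): how far the pin in the +x face of block_a has been pushed in, in m: 0 = 10 mm proud, 0.010 = flush (the press leaves it within about 1 mm of flush). Stiff fit, about 5 N to push; stays where it is left
- block_a_pin2 (a joint): how far the pin in the +y face of block_a has been pushed in, in m: 0 = 10 mm proud, 0.010 = flush (the press leaves it within about 1 mm of flush). Stiff fit, about 5 N to push; stays where it is left
- block_b: upright leg block of pale wood, 60 x 60 mm, 95 mm tall, on a thin steel foot plate, about 0.35 kg; origin at the centre of its underside, z up. A dark wooden pin, 16 mm in diameter, sticks 10 mm out of its +x face (pin1) and another out of its +y face (pin2), both mid-face, 22 mm above the underside. Two or three blocks are present; an absent one reads None
- block_b_pin1 (a joint): how far the pin in the +x face of block_b has been pushed in, in m: 0 = 10 mm proud, 0.010 = flush (the press leaves it within about 1 mm of flush). Stiff fit, about 5 N to push; stays where it is left
- block_b_pin2 (a joint): how far the pin in the +y face of block_b has been pushed in, in m: 0 = 10 mm proud, 0.010 = flush (the press leaves it within about 1 mm of flush). Stiff fit, about 5 N to push; stays where it is left
- block_c: upright leg block of pale wood, 60 x 60 mm, 95 mm tall, on a thin steel foot plate, about 0.35 kg; origin at the centre of its underside, z up. A dark wooden pin, 16 mm in diameter, sticks 10 mm out of its +x face (pin1) and another out of its +y face (pin2), both mid-face, 22 mm above the underside. Two or three blocks are present; an absent one reads None
- block_c_pin1 (a joint): how far the pin in the +x face of block_c has been pushed in, in m: 0 = 10 mm proud, 0.010 = flush (the press leaves it within about 1 mm of flush). Stiff fit, about 5 N to push; stays where it is left
- block_c_pin2 (a joint): how far the pin in the +y face of block_c has been pushed in, in m: 0 = 10 mm proud, 0.010 = flush (the press leaves it within about 1 mm of flush). Stiff fit, about 5 N to push; stays where it is left
- screwdriver: red-handled screwdriver lying on the bench, bystander; origin under its middle
- glue: white glue bottle, 60 mm across and 130 mm tall, bystander; origin at the centre of its base
- fclamp: steel bar clamp with red handle lying on the bench, 260 mm long, bystander; origin under the middle of its bar

How it is judged:
By the outcome, as a careful person would: the job done as asked, in the order asked, and still so for the second after the job is handed in, with the robot touching nothing.
Of block_a, block_b, block_c only 2 to 3 are there at a start; the rules pass over those that are not, and their reading is None.
At some moment in a run one of block_a, block_b, block_c may be knocked a few centimetres aside while the robot is not near it.
It also fails if it takes over 210 s, if anything falls off the work surface, if the arm or the gripper's body presses on something with over 40 N, if the wrist force passes 120 N, or if a joint passes its speed limit or range.

### The arm

A 7-joint arm with a two-finger parallel gripper is mounted at the origin on the work surface. World frame = base frame: x ahead of the robot, y to its left, z up, the work surface at z = 0. Lengths are in m, angles in rad, forces in N, time in s.
With the tool pointing down it reaches from about 0.4 to 0.85 m from the base axis. Payload 10.4 kg.
Tool frame: the origin (TCP) lies at the very end of the fingers, on their centre line; the grasp point (between the pads) lies 19 mm behind it; z points along the fingers, y is the line along which they close (so a half turn about z gives the same grasp; the last joint's range is limited). The gripper opens to 87 mm and grips with 3 to 60 N. Pads are 19 mm wide; open, the fingers measure 117 mm over their backs; the gripper's body (75 mm by 190 mm) begins 51 mm behind the grasp point.
Start: joints at [1.137, 0.332, -0.065, 1.46, 0.022, 1.35, -0.088], TCP at [0.25, -0.573, 0.199] pointing down, gripper open.
Joint ranges: [-2.6, 2.6], [-0.5, 2.12], [-1.47, 1.34], [0.16, 2.42], [-1.27, 4.41], [0.06, 2.06], [-2.6, 2.6]. Speed limits (rad/s): [2.22, 2.22, 2.79, 2.79, 3.14, 3.14, 3.14].

### API

Orientations are given as a unit quaternion [x, y, z, w].
In Python, from bench import * gives the robot as it stands.
- The arm moves only by the tool step_arm, never from a script. Its arguments are lists of equal length, an entry for each row: "delta_pos": the shift along the world's x, y, z in units of 25 mm (1.0 is 25 mm), a list of three; "turn": the turn about the world's z in units of 0.12 rad (1.0 is 0.12 rad). In form: {"delta_pos": [[tx, ty, tz], ...], "turn": [turn, ...]}. A call has 1 to 12 rows; each row shifts and turns the commanded pose from where the row before left it; what a row does not reach is not made up. A row lasts 1/10 s, in which the tool goes at most 50 mm and 8.59 degrees, less where a joint would pass 70% of its speed; a pose out of reach is approached as far as the arm can. A call with a number of a shift or a turn outside -1 to 1 is refused whole. A call with a gripper value outside its range is refused whole. "grip" is the closure, from 0 (fully open) to 1 (shut), set as the call begins (left out, the last holds). The fingers move at their own pace and stop on an object; "newtons" is the grip in N (left out, the last holds). Time passes only in rows, so rows that do not move let the fingers close. It gives the time, the measured TCP pose, the force, the opening and the grip force at its end, in the units of the state.
- read_state(): the state, without advancing time (a new reading comes with each control period).
- camera(name): name is "scene" or "top" or "wrist"; returns a dict with "image" (480x640x3 uint8, red, green, blue), "z_map" (480x640 float32, m along the optical axis (not along the pixel's ray), 0 where there is no reading), "mtx" (3x3 intrinsics, pixels), "dist" ([k1, k2, p1, p2, k3] as OpenCV has them; the pictures are not rectified), "view" (4x4, takes a point from world to camera coordinates). Camera axes: x right, y up, looking along -z (the intrinsics and any distortion apply to the point x, -y, -z); pixel columns grow to the right and rows downward; lengths in m; the calibration is good to about 2 mm. A picture is of the moment at which its call begins.
- close_job(): hands the job in; it is judged then, once.
The state is a dict: "time": time; "joint_positions": joint angles; "joint_vel": joint speeds; "joint_torque": joint torques, N m; "ee_pos": TCP position; "eef_rot": TCP orientation; "ft_force": force on the tool from outside, world axes, zero at the start; "torque": the same for the moment, N m; "width": finger opening in m; "grip_force": force on a finger pad.
Only numpy, scipy, OpenCV 4.12 (cv2) and the standard library are available. Lean on these libraries where they do the work, as an engineer would, in place of code of your own. Each camera call takes 0.05 s, during which the arm holds its last target. There are 200 camera calls.

## Working session

There is one attempt and no reset: what is moved stays moved. The work goes in short steps, Python scripts to look and compute and a tool call to move; the robot and the scene stay as the last step left them, time stands still between calls to the robot, and variables do not carry over. Pictures are saved under pics/ and viewed, at most 14 in all, crops included, and the job is handed in when it is done.

Besides the shell and the picture viewer there is one more tool, called after "Request:" as name(argument=value, ...), one argument or row to a line, values as JSON. step_arm: Moves the arm, as the interface text tells. Shifts and turns lie within -1 to 1; 1 stands for 25 mm of shift or 0.12 rad of turn. Its arguments: {"type":"object","properties":{"delta_pos":{"type":"array"},"turn":{"type":"array"},"grip":{"type":"number"},"newtons":{"type":"number"}},"required":["delta_pos","turn"]}

```bash
mkdir -p pics; ls
cat > h.py <<'E'
from bench import *
import numpy as np, cv2
def cloud(c):
    K=np.array(c["mtx"]);d=np.array(c["dist"],float);z=c["z_map"];h,w=z.shape
    u,v=np.meshgrid(np.arange(w),np.arange(h))
    p=cv2.undistortPoints(np.stack([u,v],-1).reshape(-1,1,2).astype(np.float64),K,d).reshape(h,w,2)
    P=np.stack([p[...,0]*z,-p[...,1]*z,-z,np.ones_like(z)],-1)
    W=P@np.linalg.inv(np.array(c["view"])).T
    W=W[...,:3].copy(); W[z<=0]=np.nan
    return W
def save(c,n): cv2.imwrite("pics/"+n+".png",cv2.cvtColor(c["image"],cv2.COLOR_RGB2BGR))
E
python3 - <<'E'
from h import *
for n in ["top","scene"]:
    c=camera(n);save(c,n+"0");W=cloud(c);np.savez("pics/"+n+"0.npz",W=W,im=c["image"])
    print(n,np.linalg.inv(c["view"])[:3,3],np.array(c["mtx"])[0,0])
s=read_state();print(s)
E
```

```text
pics
top [ 0.43063086 -0.01839675  1.10391776] 451.0937027392943
scene [ 1.18810352 -0.70463567  0.84819889] 518.4776555606555
{'time': 0.1, 'joint_positions': array([ 1.13739316,  0.33285812, -0.06473148,  1.46084205,  0.02160328,
        1.34990506, -0.0885108 ]), 'joint_vel': array([-1.57565071e-03, -2.88121581e-03,  6.17961370e-04, -1.81838631e-03,
       -2.88864999e-05,  4.88410240e-04,  1.15580137e-03]), 'joint_torque': array([ 1.64858458e-03, -6.24547577e+01,  2.49470113e-02, -3.90716171e+01,
       -6.14047539e-02,  3.65363248e-02,  1.69072530e-05]), 'ee_pos': array([ 0.24945335, -0.57265081,  0.19851002]), 'eef_rot': array([ 9.78975010e-01,  2.03979157e-01, -1.59181969e-04, -6.38876144e-04]), 'ft_force': array([-0.87027054, -0.06468753, -0.99065219]), 'torque': array([-0.0305057 , -0.02429645, -0.01228685]), 'grip_force': 0.0, 'width': 0.08693100361964315}
```

View pics/top0.png

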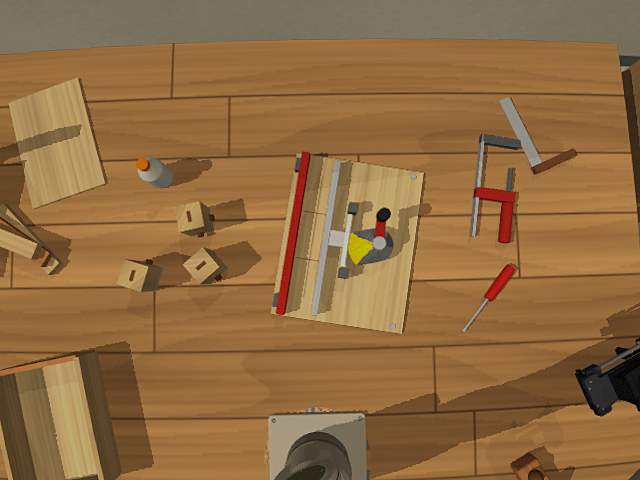

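View pics/scene0.png

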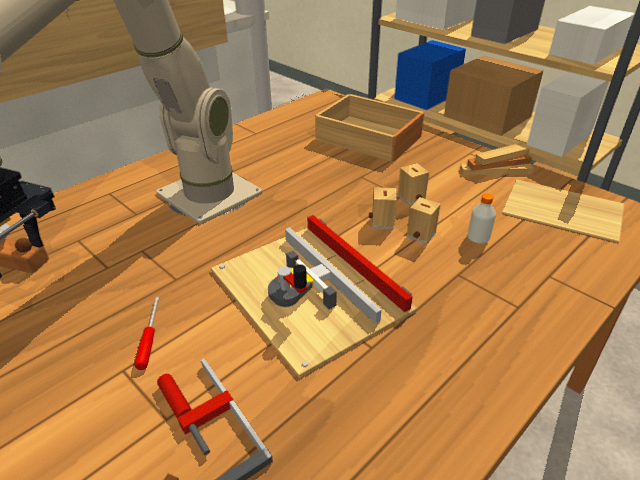

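Run:
```python
from h import *
d=np.load("pics/top0.npz");W,im=d["W"],d["im"].astype(int)
x,y,z=W[...,0],W[...,1],W[...,2]
hsv=cv2.cvtColor(d["im"],cv2.COLOR_RGB2HSV)
red=((hsv[...,0]<8)|(hsv[...,0]>172))&(hsv[...,1]>180)
def rect(m):
    n,l,st,_=cv2.connectedComponentsWithStats(m.astype(np.uint8))
    for i in range(1,n):
        if st[i,4]<60: continue
        q=W[l==i]; r=cv2.minAreaRect(q[:,:2].astype(np.float32)*1000)
        print(st[i,:2],st[i,4],"c",np.round(r[0],1),"size",np.round(r[1],1),"ang",round(r[2],1),"z",np.nanmedian(q[:,2]).round(4))
print("red fence top");rect(red&(abs(z-.052)<.006))
print("ram z50");rect((abs(z-.05)<.005)&~red)
print("blocks");rect((abs(z-.096)<.006)&(y>.1))
print("knob");rect((abs(z-.143)<.006)&(y<.1))
print("axis");rect((abs(z-.095)<.02)&(y<.1))
print("base z12");rect((abs(z-.012)<.004)&(y<.2)&(y>-.3))
I=cv2.resize(d["im"][190:310,100:260],None,fx=5,fy=5,interpolation=cv2.INTER_CUBIC)
cv2.imwrite("pics/crop1.png",I[...,::-1])
```

```text
red fence top
[276 152] 1260 c [548.8  46. ] size [ 19.5 387.5] ang 79.9 z 0.0525
ram z50
[310 160] 2194 c [ 522.9 -105.3] size [166.7 369.7] ang 79.9 z 0.0488
[ 83 352] 281 c [128.1 507.2] size [302.9   8.8] ang 12.1 z 0.0499
[  2 375] 112 c [171.5 739.9] size [99.   7.1] ang 11.2 z 0.0499
[  9 417] 178 c [ 44.4 715.7] size [153.7   9.6] ang 12.0 z 0.0503
[517 458] 295 c [ -38.4 -505.1] size [60.5 60.9] ang 26.5 z 0.0498
blocks
[139 159] 160 c [696.8 371. ] size [41.  46.7] ang 55.5 z 0.0954
[174 202] 670 c [584.3 277.8] size [58.9 60.9] ang 12.6 z 0.0955
[183 247] 722 c [472.9 250.7] size [60.7 61.1] ang 40.0 z 0.0954
[117 259] 688 c [453.7 406.6] size [62.6 59.1] ang 71.7 z 0.0954
[ 43 355] 118 c [260.9 576.2] size [18.4 85.4] ang 9.5 z 0.0915
[  1 362] 142 c [243.4 674. ] size [ 12.5 103.9] ang 11.0 z 0.0915
[ 75 366] 91 c [221.  530.8] size [56.7 15. ] ang 11.8 z 0.0914
[ 81 393] 70 c [163.3 519. ] size [53.9 13. ] ang 11.7 z 0.0913
[ 85 418] 206 c [ 64.7 499.4] size [141.9  15.4] ang 11.4 z 0.0912
[  0 431] 124 c [ 49.7 719.2] size [99.  14.7] ang 8.8 z 0.0911
knob
[378 207] 131 c [ 574.6 -157. ] size [26.2 26. ] ang 47.5 z 0.1436
[285 450] 72 c [64.8 28.7] size [ 7.8 83.8] ang 24.4 z 0.1429
axis
[372 213] 316 c [ 539.6 -153.8] size [29.9 79.6] ang 81.5 z 0.094
[284 440] 530 c [41.3 -7.5] size [152.  72.] ang 79.2 z 0.0894
base z12
[281 156] 14620 c [ 524.  -100.8] size [293.4 401.9] ang 79.8 z 0.0126
[273 171] 563 c [554.1  65.4] size [ 12.4 301.7] ang 79.9 z 0.0127
[268 412] 3515 c [37.3 -0.4] size [232.3 160.4] ang 90.0 z 0.0123
```

View pics/crop1.png

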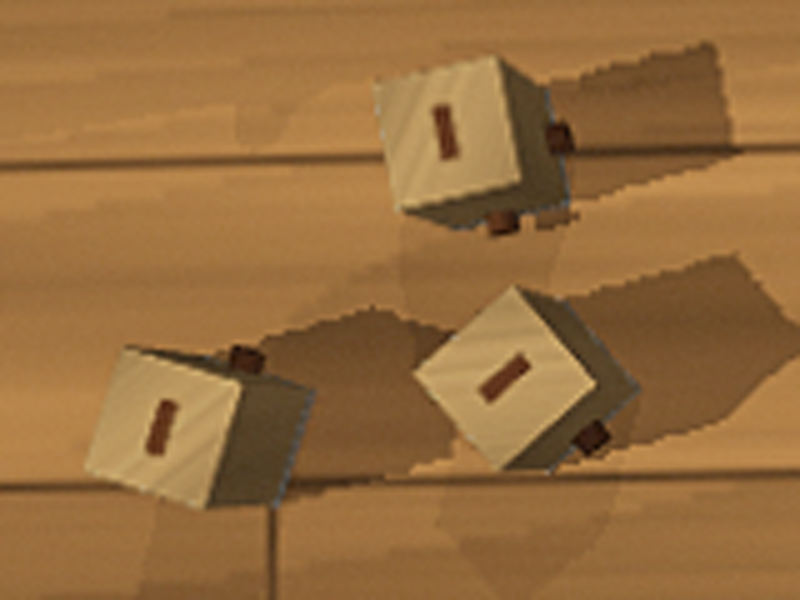

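The top view shows the press yawed about −10°: fence centre at (290,235), knob at (384,214). There are three blocks at (195,218), (203,265) and (139,275), and their pin directions are readable from the crop. The heights and sizes match the spec. I'll go to the knob first.

Request:
step_arm(
  delta_pos=[
    [0.764,0.979,0],
    [0.764,0.979,0],
    [0.764,0.979,0],
    [0.764,0.979,0],
    [0.764,0.979,0],
    [0.764,0.979,0],
    [0.764,0.979,0],
    [0.764,0.979,0],
    [0.764,0.979,0],
    [0.764,0.979,0],
    [0.764,0.979,0],
    [0.764,0.979,0],
  ],
  turn=[0,0,0,0,0,0,0,0,0,0,0,0],
  grip=0,
  newtons=40,
)

```text
time: 1.3
ee_pos: [0.4792, -0.2782, 0.199]
eef_rot: [0.979, 0.204, -0.0, -0.0]
ft_force: [-0.2, -0.2, 0.9]
width: 0.0875
grip_force: 0.0
```

Request:
step_arm(
  delta_pos=[
    [0.764,0.979,0],
    [0.764,0.979,0],
    [0.764,0.979,0],
    [0.764,0.979,0],
    [0.764,0.979,0],
    [0,0,0],
    [0,0,0],
  ],
  turn=[0,0,0,0,0,0,0],
)

```text
time: 2.0
ee_pos: [0.5742, -0.1565, 0.1987]
eef_rot: [0.979, 0.205, -0.0, -0.0]
ft_force: [-0.1, 0.1, -0.3]
width: 0.0869
grip_force: 0.0
```

Request:
step_arm(
  delta_pos=[
    [0,0,-0.8],
    [0,0,-0.8],
    [0,0,-0.8],
    [0,0,-0.8],
    [0,0,-0.44],
    [0,0,0],
  ],
  turn=[0,0,0,0,0,0],
)

```text
time: 2.6
ee_pos: [0.5728, -0.1579, 0.1068]
eef_rot: [0.979, 0.203, -0.001, -0.0]
ft_force: [-0.4, -0.5, -0.3]
width: 0.0872
grip_force: 0.0
```

Request:
step_arm(
  delta_pos=[
    [0,0,0],
    [0,0,0],
    [0,0,0],
    [0,0,0],
    [0,0,0],
    [0,0,0],
    [0,0,0],
    [0,0,0],
  ],
  turn=[0,0,0,0,0,0,0,0],
  grip=1,
)

```text
time: 3.4
ee_pos: [0.5743, -0.157, 0.1083]
eef_rot: [0.979, 0.204, -0.0, 0.0]
ft_force: [0.0, 0.9, 0.3]
width: 0.031
grip_force: 0.0
```

```bash
cat > arc.py <<'E'
import numpy as np,sys
# arc.py crank_from crank_to rows_per_call total_rows : unit deltas about the crank axis
A=np.array([513.8,-150.4]);R=60
def k(c,yaw=-10.1): a=np.radians(-165+yaw)+c; return A+R*np.array([np.cos(a),np.sin(a)])
c0,c1,n=float(sys.argv[1]),float(sys.argv[2]),int(sys.argv[3])
P=np.array([k(c) for c in np.linspace(c0,c1,n+1)])
print(P[0].round(1),P[-1].round(1)); print((np.diff(P,axis=0)/25).round(2).tolist())
E
python3 arc.py 2.95 0.4 22
```

```text
[ 573.5 -156.8] [ 460.7 -178.4]
[[-0.05, -0.27], [-0.08, -0.27], [-0.11, -0.26], [-0.14, -0.24], [-0.16, -0.23], [-0.19, -0.2], [-0.21, -0.18], [-0.23, -0.16], [-0.25, -0.13], [-0.26, -0.1], [-0.27, -0.07], [-0.28, -0.04], [-0.28, -0.0], [-0.28, 0.03], [-0.27, 0.06], [-0.26, 0.09], [-0.25, 0.12], [-0.24, 0.15], [-0.22, 0.17], [-0.19, 0.2], [-0.17, 0.22], [-0.14, 0.24]]
```

Width is 31 mm with no grip force yet, so the fingers are still closing. I'll start the arc after a few rest rows.

Request:
step_arm(
  delta_pos=[
    [0,0,0],
    [0,0,0],
    [0,0,0],
    [-0.05,-0.27,0],
    [-0.08,-0.27,0],
    [-0.11,-0.26,0],
    [-0.14,-0.24,0],
    [-0.16,-0.23,0],
    [-0.19,-0.2,0],
  ],
  turn=[0,0,0,0,0,0,0,0,0],
)

```text
time: 4.3
ee_pos: [0.5576, -0.1922, 0.1084]
eef_rot: [0.979, 0.205, 0.002, -0.001]
ft_force: [8.4, 2.5, -3.5]
width: 0.0267
grip_force: 40.0
```

Request:
step_arm(
  delta_pos=[
    [-0.21,-0.18,0],
    [-0.23,-0.16,0],
    [-0.25,-0.13,0],
    [-0.26,-0.1,0],
    [-0.27,-0.07,0],
    [-0.28,-0.04,0],
    [-0.28,0,0],
    [-0.28,0.03,0],
  ],
  turn=[0,0,0,0,0,0,0,0],
)

```text
time: 5.1
ee_pos: [0.504, -0.2094, 0.1082]
eef_rot: [0.979, 0.204, -0.0, -0.0]
ft_force: [3.8, 3.4, -0.5]
width: 0.0269
grip_force: 40.0
```

Request:
step_arm(
  delta_pos=[
    [-0.27,0.06,0],
    [-0.26,0.09,0],
    [-0.25,0.12,0],
    [-0.24,0.15,0],
    [-0.22,0.17,0],
    [-0.19,0.2,0],
    [-0.17,0.22,0],
    [-0.14,0.24,0],
    [0,0,0],
  ],
  turn=[0,0,0,0,0,0,0,0,0],
)

```text
time: 6.0
ee_pos: [0.4613, -0.1778, 0.1083]
eef_rot: [0.979, 0.204, 0.001, 0.0]
ft_force: [6.2, 3.3, -3.6]
width: 0.0269
grip_force: 40.0
```

Request:
step_arm(
  delta_pos=[
    [0,0,0],
    [0,0,0],
    [0,0,0],
    [0,0,0],
    [0,0,0.5],
    [0,0,1],
    [0,0,1],
    [0,0,1],
    [0,0,1],
  ],
  turn=[0,0,0,0,0,0,0,0,0],
  grip=0,
)

```text
time: 6.9
ee_pos: [0.461, -0.1787, 0.2228]
eef_rot: [0.979, 0.204, 0.0, 0.0]
ft_force: [-0.1, -0.5, 0.3]
width: 0.0853
grip_force: 0.0
```

```bash
cat > look.py <<'E'
from h import *
import sys
c=camera("top");W=cloud(c);z=W[...,2];y=W[...,1];x=W[...,0]
if len(sys.argv)>1: save(c,sys.argv[1])
hsv=cv2.cvtColor(c["image"],cv2.COLOR_RGB2HSV)
O=np.array([541.9,7.1]);X=np.array([.9845,-.1754]);Y=np.array([.1754,.9845])
def rect(m,t,lo=60):
    n,l,st,_=cv2.connectedComponentsWithStats(m.astype(np.uint8))
    for i in range(1,n):
        if st[i,4]<lo: continue
        q=W[l==i]; r=cv2.minAreaRect(q[:,:2].astype(np.float32)*1000); p=np.array(r[0])
        d=p-O
        print(t,"c",np.round(p,1),"press",(d@X).round(1),(d@Y).round(1),"size",np.round(r[1],1),"ang",round(r[2],1),"z",np.nanmedian(q[:,2]).round(4))
rb=(x>.3)&(y>-.1)&(y<.6)&(hsv[...,2]>90)
rect((abs(z-.096)<.005)&rb&(x<.68),"bench block",300)
rect((abs(z-.108)<.005)&rb,"bed block",300)
rect((abs(z-.143)<.006)&(y<0)&(x>.3),"knob")
rect((abs(z-.05)<.004)&(x>.3)&(hsv[...,1]<90)&(y>-.1)&(y<.05),"ram",200)
E
python3 look.py opened
```

```text
bench block c [584.  277.5] press -6.0 273.6 size [58.7 60.7] ang 12.5 z 0.0957
bench block c [472.7 251. ] press -110.9 228.0 size [60.3 60.7] ang 40.6 z 0.0956
bench block c [454.  407.1] press -156.7 378.4 size [61.6 59.4] ang 73.7 z 0.0957
ram c [527.6 -77.4] press 0.8 -85.7 size [ 53.9 369. ] ang 80.0 z 0.0502
```

The press is open, with the ram face at y = −58.8. Next is block P at (584,278).

Request:
step_arm(
  delta_pos=[
    [0.26,0.962,0],
    [0.26,0.962,0],
    [0.26,0.962,0],
    [0.26,0.962,0],
    [0.26,0.962,0],
    [0.26,0.962,0],
    [0.26,0.962,0],
    [0.26,0.962,0],
    [0.26,0.962,0],
    [0.26,0.962,0],
    [0.26,0.962,0],
    [0.26,0.962,0],
  ],
  turn=[-0.2,-0.2,-0.2,-0.2,-0.2,-0.2,-0.2,-0.2,0,0,0,0],
)

```text
time: 8.15
ee_pos: [0.5393, 0.1107, 0.2216]
eef_rot: [0.994, 0.109, 0.0, 0.0]
ft_force: [0.1, 0.3, 0.3]
width: 0.087
grip_force: 0.0
```

Request:
step_arm(
  delta_pos=[
    [0.26,0.962,0],
    [0.26,0.962,0],
    [0.26,0.962,0],
    [0.26,0.962,0],
    [0.26,0.962,0],
    [0.26,0.962,0],
    [0.26,0.962,0],
    [0,0,0],
    [0,0,0],
  ],
  turn=[0,0,0,0,0,0,0,0,0],
)

```text
time: 9.05
ee_pos: [0.5845, 0.2784, 0.2211]
eef_rot: [0.994, 0.11, -0.0, 0.0]
ft_force: [-0.9, -0.5, -0.2]
width: 0.0869
grip_force: 0.0
```

```bash
python3 look.py; python3 -c "
from h import *
s=read_state();print(s['ee_pos'],2*np.degrees(np.arctan2(s['eef_rot'][1],s['eef_rot'][0]))-90,s['joint_positions'][6])"
```

```text
bench block c [580.2 276.9] press -9.6 272.4 size [51.7 60.4] ang 11.1 z 0.0957
knob c [ 461.5 -177.6] press -46.7 -195.9 size [26.6 25.9] ang 85.2 z 0.1431
ram c [527.4 -80.2] press 1.0 -88.5 size [ 59.6 369.9] ang 80.0 z 0.0501
[0.58476568 0.27748007 0.22111502] -77.49550110700632 -2.0442000001479244
```

Request:
step_arm(
  delta_pos=[
    [0,0,-1],
    [0,0,-1],
    [0,0,-1],
    [0,0,-1],
    [0,0,-1],
    [0,0,-1],
    [0,0,-0.6],
    [0,0,0],
  ],
  turn=[0,0,0,0,0,0,0,0],
)

```text
time: 9.9
ee_pos: [0.5839, 0.2764, 0.0541]
eef_rot: [0.994, 0.109, -0.001, 0.001]
ft_force: [0.6, -0.9, -0.2]
width: 0.0873
grip_force: 0.0
```

Request:
step_arm(
  delta_pos=[
    [0,0,0],
    [0,0,0],
    [0,0,0],
    [0,0,0],
    [0,0,0],
    [0,0,0],
  ],
  turn=[0,0,0,0,0,0],
  grip=1,
)

```text
time: 10.5
ee_pos: [0.5849, 0.2784, 0.0564]
eef_rot: [0.994, 0.109, 0.0, -0.0]
ft_force: [-0.5, -0.9, 5.5]
width: 0.0597
grip_force: 39.9
```

Request:
step_arm(
  delta_pos=[
    [0,0,0.8],
    [0,0,1],
    [0,0,1],
    [0,0,0.4],
  ],
  turn=[0,0,0,0],
)

```text
time: 10.9
ee_pos: [0.5851, 0.2788, 0.1377]
eef_rot: [0.994, 0.109, 0.001, -0.0]
ft_force: [0.4, 0.2, -3.1]
width: 0.0595
grip_force: 39.9
```

Request:
step_arm(
  delta_pos=[
    [0.23,-0.9,0],
    [0.23,-1,0],
    [0.23,-1,0],
    [0.23,-1,0],
    [0.23,-1,0],
    [0.23,-1,0],
    [0.23,-1,0],
    [0.23,-1,0],
    [0.23,-1,0],
    [0.23,-1,0],
    [0.23,-1,0],
    [0.23,-1,0],
  ],
  turn=[0.8,0.8,0.9,0.9,0.9,0.9,0.9,0.9,0.7,0.7,0.7,0.7],
)

```text
time: 12.1
ee_pos: [0.6531, -0.0204, 0.1344]
eef_rot: [0.765, 0.644, -0.001, -0.001]
ft_force: [-0.3, -0.0, -4.1]
width: 0.0596
grip_force: 39.9
```

Request:
step_arm(
  delta_pos=[
    [0,0,0],
    [0,0,0],
    [0,0,0],
  ],
  turn=[0,0,0],
)

```text
time: 12.4
ee_pos: [0.653, -0.018, 0.1352]
eef_rot: [0.766, 0.642, -0.0, -0.001]
ft_force: [0.1, -0.7, -3.2]
width: 0.0599
grip_force: 39.9
```

```bash
cat > st.py <<'E'
from h import *
s=read_state();p=s['ee_pos']*1000;O=np.array([541.9,7.1]);X=np.array([.9845,-.1754]);Y=np.array([.1754,.9845])
d=p[:2]-O;print(p.round(1),"press",(d@X).round(1),(d@Y).round(1),"close",(2*np.degrees(np.arctan2(s['eef_rot'][1],s['eef_rot'][0]))-90).round(1),"j7",s['joint_positions'][6].round(2),s['ft_force'].round(1),s['width'].round(4),s['time'])
E
python3 st.py
```

```text
Traceback (most recent call last):
  File "st.py", line 3, in <module>
    d=p[:2]-O;print(p.round(1),"press",(d@X).round(1),(d@Y).round(1),"close",(2*np.degrees(np.arctan2(s['eef_rot'][1],s['eef_rot'][0]))-90).round(1),"j7",s['joint_positions'][6].round(2),s['ft_force'].round(1),s['width'].round(4),s['time'])
                                                                                                                                                                                                                  ^^^^^^^^^^^^^^^^
AttributeError: 'float' object has no attribute 'round'
```

Request:
step_arm(
  delta_pos=[
    [0,-0.1,-0.9],
    [0,0,-0.9],
    [0,0,-0.5],
    [0,0,-0.34],
    [0,0,0],
    [0,0,0],
  ],
  turn=[0,0,0,0,0,0],
)

```text
time: 13.0
ee_pos: [0.6539, -0.0212, 0.0704]
eef_rot: [0.766, 0.642, 0.0, 0.0]
ft_force: [-0.5, -0.3, -3.9]
width: 0.0595
grip_force: 39.9
```

```bash
sed -i "s/s\['width'\].round(4)/s['width']/" st.py; python3 st.py
```

```text
[653.9 -21.2  70.4] press 115.3 -8.2 close -10.1 j7 -0.49 [-0.5 -0.3 -3.9] 0.05954295994676439 13.0
```

Request:
step_arm(
  delta_pos=[
    [0,0,-0.05],
    [0,0,0],
    [0,0,0],
    [0,0,0],
    [0,0,0],
    [0,0,1],
    [0,0,1],
    [0,0,1],
    [0,0,1],
    [0,0,1],
    [0,0,1],
  ],
  turn=[0,0,0,0,0,0,0,0,0,0,0],
  grip=0,
)

```text
time: 14.1
ee_pos: [0.6535, -0.0217, 0.2197]
eef_rot: [0.766, 0.642, 0.0, 0.0]
ft_force: [1.0, 0.0, -0.5]
width: 0.0869
grip_force: 0.0
```

Request:
step_arm(
  delta_pos=[
    [-0.604,0.907,0],
    [-0.604,0.907,0],
    [-0.604,0.907,0],
    [-0.604,0.907,0],
    [-0.604,0.907,0],
    [-0.604,0.907,0],
    [-0.604,0.907,0],
    [-0.604,0.907,0],
    [-0.604,0.907,0],
    [-0.604,0.907,0],
    [-0.604,0.907,0],
    [-0.604,0.907,0],
  ],
  turn=[-0.48,-0.48,-0.48,-0.48,-0.48,-0.48,-0.48,-0.48,-0.48,-0.48,-0.48,-0.48],
)

```text
time: 15.3
ee_pos: [0.4716, 0.2512, 0.2187]
eef_rot: [0.939, 0.344, 0.0, 0.0]
ft_force: [0.6, -0.1, -0.4]
width: 0.0869
grip_force: 0.0
```

Request:
step_arm(
  delta_pos=[
    [0,0,0],
    [0,0,0],
  ],
  turn=[0,0],
)

```text
time: 15.5
ee_pos: [0.4722, 0.2506, 0.2187]
eef_rot: [0.938, 0.345, 0.0, 0.0]
ft_force: [-0.1, 0.0, -0.3]
width: 0.0873
grip_force: 0.0
```

```bash
python3 st.py; python3 look.py q1
python3 - <<'E'
from h import *
c=camera("wrist");save(c,"wq");W=cloud(c);z=W[...,2]
m=(abs(z-.096)<.005);n,l,st,_=cv2.connectedComponentsWithStats(m.astype(np.uint8))
for i in range(1,n):
    if st[i,4]>1000:
        r=cv2.minAreaRect(W[l==i][:,:2].astype(np.float32)*1000);print("wrist",r,st[i])
E
```

```text
[472.2 250.6 218.7] press -111.3 227.5 close -49.6 j7 -1.57 [-0.1  0.  -0.3] 0.08726293846378023 15.5
bench block c [468.1 247.3] press -114.8 223.5 size [49.6 61. ] ang 40.0 z 0.0956
bed block c [655.6 -22. ] press 117.1 -8.7 size [60.1 61. ] ang 79.0 z 0.1079
knob c [ 461.  -177.3] press -47.3 -195.7 size [26.8 25.4] ang 55.3 z 0.1433
ram c [527.9 -75.9] press 0.7 -84.2 size [ 50.6 369.3] ang 79.9 z 0.0501
wrist ((452.10595703125, 406.8543701171875), (60.408363342285156, 60.487457275390625), 72.1485824584961) [ 111   80  100  101 5331]
wrist ((470.3766784667969, 250.69952392578125), (60.2899055480957, 60.05582046508789), 40.34495162963867) [ 282  199   68   65 4219]
```

Request:
step_arm(
  delta_pos=[
    [0,0,-1],
    [0,0,-1],
    [0,0,-1],
    [0,0,-1],
    [0,0,-1],
    [0,0,-1],
    [0,0,-0.5],
    [0,0,0],
  ],
  turn=[0,0,0,0,0,0,0,0],
)

```text
time: 16.4
ee_pos: [0.4719, 0.2492, 0.0546]
eef_rot: [0.939, 0.344, -0.001, 0.0]
ft_force: [-0.3, 0.7, 0.2]
width: 0.0871
grip_force: 0.0
```

Request:
step_arm(
  delta_pos=[
    [0,0,0],
    [0,0,0],
    [0,0,0],
    [0,0,0],
    [0,0,0],
    [0,0,0],
  ],
  turn=[0,0,0,0,0,0],
  grip=1,
)

```text
time: 17.0
ee_pos: [0.4726, 0.2507, 0.0566]
eef_rot: [0.939, 0.345, 0.0, -0.0]
ft_force: [-0.6, 0.2, 5.8]
width: 0.0597
grip_force: 40.0
```

Request:
step_arm(
  delta_pos=[
    [0,0,0.8],
    [0,0,1],
    [0,0,1],
    [0,0,0.4],
  ],
  turn=[0,0,0,0],
)

```text
time: 17.4
ee_pos: [0.4729, 0.2506, 0.1376]
eef_rot: [0.939, 0.345, 0.001, 0.0]
ft_force: [0.4, -0.8, -4.4]
width: 0.0595
grip_force: 40.0
```

```bash
python3 st.py
```

```text
[472.9 250.6 137.6] press -110.7 227.6 close -49.7 j7 -1.62 [ 0.4 -0.8 -4.4] 0.05947330435704061 17.4
```

Request:
step_arm(
  delta_pos=[
    [-0.1,-0.46,0],
    [-0.1,-0.46,0],
    [-0.1,-0.46,0],
    [-0.1,-0.46,0],
    [-0.1,-0.46,0],
    [-0.1,-0.46,0],
    [-0.1,-0.46,0],
    [-0.1,-0.46,0],
    [-0.1,-0.46,0],
    [-0.1,-0.46,0],
    [-0.1,-0.46,0],
    [-0.1,-0.46,0],
  ],
  turn=[0.95,0.95,0.95,0.95,0.95,0.95,0.95,0.95,0.95,0.95,0.95,0.95],
)

```text
time: 18.6
ee_pos: [0.4416, 0.1115, 0.135]
eef_rot: [0.508, 0.861, -0.0, -0.001]
ft_force: [0.3, 0.0, -5.1]
width: 0.0596
grip_force: 40.0
```

Request:
step_arm(
  delta_pos=[
    [-0.08,-0.466,0],
    [-0.08,-0.466,0],
    [-0.08,-0.466,0],
    [-0.08,-0.466,0],
    [-0.08,-0.466,0],
    [-0.08,-0.466,0],
    [-0.08,-0.466,0],
    [-0.08,-0.466,0],
    [0,0,0],
    [0,0,0],
    [0,0,0],
  ],
  turn=[0.93,0.93,0.93,0.93,0.93,0.93,0.93,0.93,0,0,0],
)

```text
time: 19.7
ee_pos: [0.4263, 0.0199, 0.1358]
eef_rot: [0.089, 0.996, 0.0, -0.0]
ft_force: [-0.0, 0.1, -4.2]
width: 0.0589
grip_force: 40.0
```

```bash
python3 st.py
```

```text
[426.3  19.9 135.8] press -116.1 -7.7 close 79.7 j7 1.28 [-0.   0.1 -4.2] 0.058897533904167 19.7
```

Request:
step_arm(
  delta_pos=[
    [0,0,-0.9],
    [0,0,-0.9],
    [0,0,-0.5],
    [0,0,-0.36],
    [0,0,0],
    [0,0,0],
  ],
  turn=[0,0,0,0,0,0],
)

```text
time: 20.3
ee_pos: [0.4268, 0.0195, 0.0699]
eef_rot: [0.089, 0.996, 0.0, 0.0]
ft_force: [-0.3, 0.0, -4.2]
width: 0.0601
grip_force: 40.0
```

Request:
step_arm(
  delta_pos=[
    [0,0,-0.05],
    [0,0,0],
    [0,0,0],
    [0,0,0],
    [0,0,0],
    [0,0,1],
    [0,0,1],
    [0,0,1],
    [0,0,1],
    [0,0,1],
    [0,0,1],
  ],
  turn=[0,0,0,0,0,0,0,0,0,0,0],
  grip=0,
)

```text
time: 21.4
ee_pos: [0.4262, 0.0192, 0.2194]
eef_rot: [0.088, 0.996, -0.0, 0.0]
ft_force: [0.7, -0.2, -0.2]
width: 0.0868
grip_force: 0.0
```

Request:
step_arm(
  delta_pos=[
    [0.065,0.968,0],
    [0.065,0.968,0],
    [0.065,0.968,0],
    [0.065,0.968,0],
    [0.065,0.968,0],
    [0.065,0.968,0],
    [0.065,0.968,0],
    [0.065,0.968,0],
    [0.065,0.968,0],
    [0.065,0.968,0],
    [0.065,0.968,0],
    [0.065,0.968,0],
  ],
  turn=[-0.2,-0.2,-0.2,-0.2,-0.2,0,0,0,0,0,0,0],
)

```text
time: 22.6
ee_pos: [0.446, 0.3104, 0.2181]
eef_rot: [0.148, 0.989, -0.0, -0.0]
ft_force: [0.3, -1.0, 1.3]
width: 0.0868
grip_force: 0.0
```

Request:
step_arm(
  delta_pos=[
    [0.065,0.968,0],
    [0.065,0.968,0],
    [0.065,0.968,0],
    [0.065,0.968,0],
    [0,0,0],
    [0,0,0],
  ],
  turn=[0,0,0,0,0,0],
)

```text
time: 23.2
ee_pos: [0.4521, 0.4065, 0.218]
eef_rot: [0.148, 0.989, -0.0, -0.0]
ft_force: [0.1, -0.2, -1.1]
width: 0.0874
grip_force: 0.0
```

```bash
cat > wl.py <<'E'
from h import *
c=camera("wrist");W=cloud(c);z=W[...,2]
for h in (.096,.108):
    m=(abs(z-h)<.005);n,l,st,_=cv2.connectedComponentsWithStats(m.astype(np.uint8))
    for i in range(1,n):
        if st[i,4]>1000:
            r=cv2.minAreaRect(W[l==i][:,:2].astype(np.float32)*1000);print("wrist",h,np.round(r[0],1),np.round(r[1],1),round(r[2],1))
E
python3 st.py; python3 look.py; python3 wl.py
```

```text
[452.1 406.5 218. ] press -158.5 377.5 close 73.0 j7 0.17 [ 0.1 -0.2 -1.1] 0.08738435849270744 23.2
bench block c [490.9 390. ] press -117.4 368.0 size [61.3 60.7] ang 75.1 z 0.0956
bed block c [655.5 -22. ] press 116.9 -8.7 size [60.  60.6] ang 78.7 z 0.1078
bed block c [429.1  19.8] press -113.2 -7.2 size [60.1 60. ] ang 79.8 z 0.1076
knob c [ 461.7 -177.5] press -46.6 -195.8 size [26.5 25.8] ang 88.7 z 0.1432
ram c [527.6 -80. ] press 1.2 -88.2 size [ 59.2 369.5] ang 80.0 z 0.05
wrist 0.096 [488.8 389.6] [60.1 60.5] 75.6
```

The third block was knocked to (490,390), so I'll follow it.

Request:
step_arm(
  delta_pos=[
    [0.75,-0.335,0],
    [0.75,-0.335,0],
    [0,0,0],
    [0,0,0],
  ],
  turn=[0.17,0.17,0,0],
)

```text
time: 23.7
ee_pos: [0.4903, 0.3886, 0.2183]
eef_rot: [0.129, 0.992, -0.0, -0.0]
ft_force: [-0.9, 1.1, -0.6]
width: 0.0871
grip_force: 0.0
```

```bash
python3 st.py; python3 wl.py; python3 look.py after
```

```text
[490.3 388.6 218.3] press -117.7 366.5 close 75.2 j7 0.26 [-0.9  1.1 -0.6] 0.08714445568366083 23.7
wrist 0.096 [488.8 389.5] [60.  60.2] 76.4
bench block c [487.  375.2] press -118.6 352.8 size [32.2 60.9] ang 76.3 z 0.0954
bed block c [655.8 -22. ] press 117.2 -8.7 size [60.  60.8] ang 78.6 z 0.1077
bed block c [429.1  19.9] press -113.3 -7.2 size [60.2 60.1] ang 79.8 z 0.1078
knob c [ 461.7 -177.6] press -46.6 -195.9 size [26.4 25.8] ang 89.0 z 0.1435
ram c [527.5 -80.1] press 1.1 -88.4 size [ 59.6 369.7] ang 80.0 z 0.0502
```

```bash
python3 -c "
import cv2
a=cv2.imread('pics/after.png')[190:310,60:260];cv2.imwrite('pics/after_c.png',cv2.resize(a,None,fx=4,fy=4))"
```

```text
(no output)
```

View pics/after_c.png

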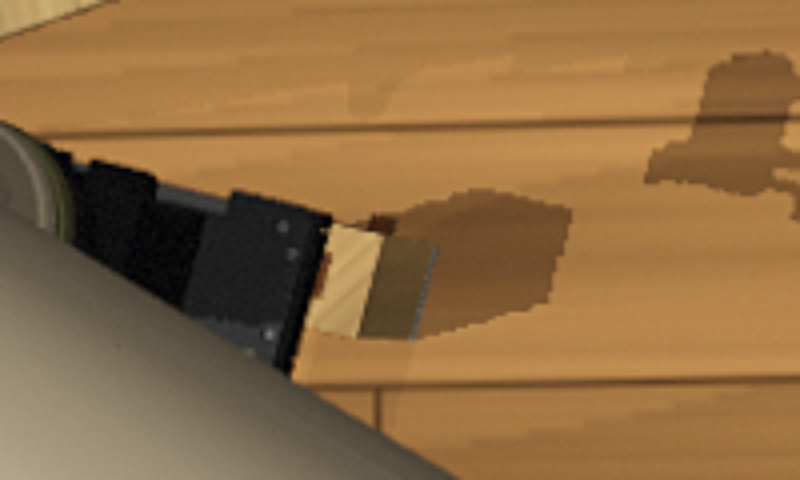

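Request:
step_arm(
  delta_pos=[
    [0,0,-1],
    [0,0,-1],
    [0,0,-1],
    [0,0,-1],
    [0,0,-1],
    [0,0,-1],
    [0,0,-0.5],
    [0,0,0],
  ],
  turn=[0,0,0,0,0,0,0,0],
)

```text
time: 24.6
ee_pos: [0.4888, 0.3891, 0.0546]
eef_rot: [0.128, 0.992, -0.001, -0.001]
ft_force: [-0.1, -0.4, -0.4]
width: 0.0871
grip_force: 0.0
```

Request:
step_arm(
  delta_pos=[
    [0,0,0],
    [0,0,0],
    [0,0,0],
    [0,0,0],
    [0,0,0],
    [0,0,0],
  ],
  turn=[0,0,0,0,0,0],
  grip=1,
)

```text
time: 25.2
ee_pos: [0.4902, 0.39, 0.0564]
eef_rot: [0.128, 0.992, 0.0, 0.0]
ft_force: [0.4, 1.0, 4.1]
width: 0.0596
grip_force: 40.0
```

Request:
step_arm(
  delta_pos=[
    [0,0,0.8],
    [0,0,1],
    [0,0,1],
    [0,0,0.6],
  ],
  turn=[0,0,0,0],
)

```text
time: 25.6
ee_pos: [0.4898, 0.3897, 0.142]
eef_rot: [0.128, 0.992, 0.0, 0.0]
ft_force: [1.1, 1.2, -4.2]
width: 0.0596
grip_force: 40.0
```

```bash
python3 st.py
```

```text
[489.8 389.7 142. ] press -118.4 367.5 close 75.3 j7 0.23 [ 1.1  1.2 -4.2] 0.05963375818952587 25.6
```

Request:
step_arm(
  delta_pos=[
    [0.125,-0.975,0],
    [0.125,-0.975,0],
    [0.125,-0.975,0],
    [0.125,-0.975,0],
    [0.125,-0.975,0],
    [0.125,-0.975,0],
    [0.125,-0.975,0],
    [0.125,-0.975,0],
    [0.125,-0.975,0],
    [0.125,-0.975,0],
    [0.125,-0.975,0],
    [0.125,-0.975,0],
  ],
  turn=[-0.9,-0.9,-0.9,-0.9,-0.9,-0.9,-0.9,-0.9,-0.9,-0.9,-0.9,-0.9],
)

```text
time: 26.8
ee_pos: [0.5268, 0.0959, 0.1401]
eef_rot: [0.702, 0.712, -0.001, -0.0]
ft_force: [0.1, 0.4, -5.1]
width: 0.0597
grip_force: 40.0
```

Request:
step_arm(
  delta_pos=[
    [0.125,-0.975,0],
    [0.125,-0.975,0],
    [0.125,-0.975,0],
    [0.125,-0.975,0],
    [0,0,0],
    [0,0,0],
    [0,0,0],
  ],
  turn=[-0.8,-0.8,0,0,0,0,0],
)

```text
time: 27.5
ee_pos: [0.5395, 0.0006, 0.1404]
eef_rot: [0.765, 0.644, -0.0, -0.0]
ft_force: [0.5, 0.3, -4.7]
width: 0.0598
grip_force: 40.0
```

```bash
python3 st.py
```

```text
[539.5   0.6 140.4] press -1.3 -6.8 close -9.9 j7 -0.41 [ 0.5  0.3 -4.7] 0.05983087675741887 27.5
```

Request:
step_arm(
  delta_pos=[
    [0,-0.04,-0.9],
    [0,0,-0.9],
    [0,0,-0.6],
    [0,0,-0.42],
    [0,0,0],
    [0,0,0],
  ],
  turn=[0,0,0,0,0,0],
)

```text
time: 28.1
ee_pos: [0.5401, -0.001, 0.0708]
eef_rot: [0.766, 0.643, 0.0, 0.0]
ft_force: [-0.4, -0.5, -3.1]
width: 0.0596
grip_force: 40.0
```

Request:
step_arm(
  delta_pos=[
    [0,0,-0.05],
    [0,0,0],
    [0,0,0],
    [0,0,0],
    [0,0,0],
    [0,0,1],
    [0,0,1],
    [0,0,1],
    [0,0,1],
    [0,0,1],
    [0,0,1],
  ],
  turn=[0,0,0,0,0,0,0,0,0,0,0],
  grip=0,
)

```text
time: 29.2
ee_pos: [0.5398, -0.0013, 0.2202]
eef_rot: [0.766, 0.643, 0.0, 0.0]
ft_force: [0.9, -0.5, -0.7]
width: 0.0866
grip_force: 0.0
```

Request:
step_arm(
  delta_pos=[
    [-0.39,-0.885,0],
    [-0.39,-0.885,0],
    [-0.39,-0.885,0],
    [-0.39,-0.885,0],
    [-0.39,-0.885,0],
    [-0.39,-0.885,0],
    [-0.39,-0.885,0],
    [-0.39,-0.885,0],
    [0,0,0],
    [0,0,0],
  ],
  turn=[0,0,0,0,0,0,0,0,0,0],
)

```text
time: 30.2
ee_pos: [0.4618, -0.1784, 0.2191]
eef_rot: [0.766, 0.643, 0.0, 0.0]
ft_force: [0.5, 0.5, 0.2]
width: 0.0872
grip_force: 0.0
```

```bash
python3 st.py; python3 look.py loaded; python3 arc.py 0.4 2.6 24; python3 -c "
import cv2
a=cv2.imread('pics/loaded.png')[130:340,250:450];cv2.imwrite('pics/loaded_c.png',cv2.resize(a,None,fx=2.8,fy=2.8))"
```

```text
[ 461.8 -178.4  219.1] press -46.3 -196.7 close -10.0 j7 0.07 [0.5 0.5 0.2] 0.08718089783932965 30.2
bed block c [655.4 -22.1] press 116.8 -8.8 size [60.  60.7] ang 79.5 z 0.1078
bed block c [ 5.422e+02 -1.000e-01] press 1.6 -7.0 size [59.8 60.3] ang 80.4 z 0.1077
bed block c [429.2  19.7] press -113.1 -7.3 size [59.9 60.1] ang 80.0 z 0.1076
ram c [527.9 -76.9] press 1.0 -85.1 size [ 52.9 369.9] ang 79.9 z 0.0503
[ 460.7 -178.4] [ 567.7 -176.8]
[[0.11, -0.19], [0.13, -0.18], [0.14, -0.17], [0.16, -0.15], [0.17, -0.14], [0.18, -0.12], [0.19, -0.1], [0.2, -0.09], [0.21, -0.07], [0.21, -0.05], [0.22, -0.03], [0.22, -0.01], [0.22, 0.01], [0.22, 0.03], [0.21, 0.05], [0.21, 0.07], [0.2, 0.09], [0.19, 0.11], [0.18, 0.13], [0.17, 0.14], [0.15, 0.16], [0.14, 0.17], [0.12, 0.18], [0.11, 0.19]]
```

View pics/loaded_c.png

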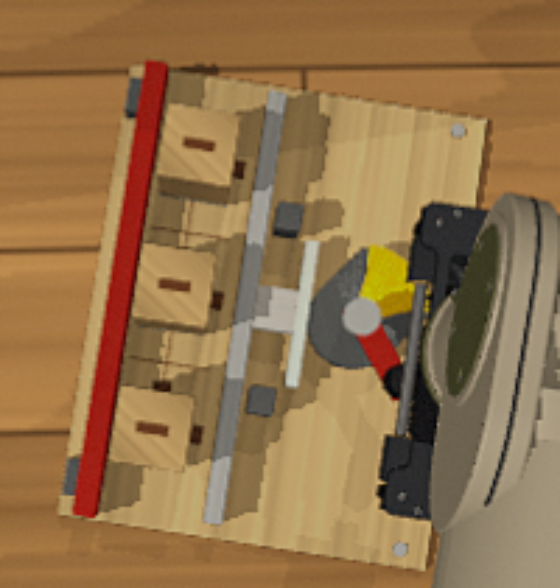

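All three blocks stand on the bed with the pin1 faces toward the ram: pins at about (238,170), (216,300) and (197,435) in the crop. Now I'll take the knob and crank into the dwell.

Request:
step_arm(
  delta_pos=[
    [0,0,-0.9],
    [0,0,-0.9],
    [0,0,-0.9],
    [0,0,-0.9],
    [0,0,-0.88],
    [0,0,0],
  ],
  turn=[0,0,0,0,0,0],
)

```text
time: 30.85
ee_pos: [0.4606, -0.1766, 0.1047]
eef_rot: [0.765, 0.644, -0.001, -0.002]
ft_force: [-0.4, -0.5, 0.9]
width: 0.087
grip_force: 0.0
```

Request:
step_arm(
  delta_pos=[
    [0,0,0],
    [0,0,0],
    [0,0,0],
    [0,0,0],
    [0,0,0],
    [0,0,0],
    [0,0,0],
    [0,0,0],
    [0,0,0],
    [0,0,0],
    [0,0,0],
  ],
  turn=[0,0,0,0,0,0,0,0,0,0,0],
  grip=1,
)

```text
time: 31.95
ee_pos: [0.4613, -0.1785, 0.107]
eef_rot: [0.766, 0.643, -0.0, -0.0]
ft_force: [-5.9, 0.1, 5.0]
width: 0.0268
grip_force: 40.0
```

Request:
step_arm(
  delta_pos=[
    [0.11,-0.19,0],
    [0.13,-0.18,0],
    [0.14,-0.17,0],
    [0.16,-0.15,0],
    [0.17,-0.14,0],
    [0.18,-0.12,0],
    [0.19,-0.1,0],
    [0.2,-0.09,0],
    [0.21,-0.07,0],
    [0.21,-0.05,0],
    [0.22,-0.03,0],
    [0.22,-0.01,0],
  ],
  turn=[0,0,0,0,0,0,0,0,0,0,0,0],
)

```text
time: 33.15
ee_pos: [0.5132, -0.2101, 0.1068]
eef_rot: [0.766, 0.643, -0.002, -0.002]
ft_force: [-17.5, 6.6, 15.0]
width: 0.0267
grip_force: 40.0
```

Request:
step_arm(
  delta_pos=[
    [0.22,0.01,0],
    [0.22,0.03,0],
    [0.21,0.05,0],
    [0.21,0.07,0],
    [0.2,0.09,0],
    [0.19,0.11,0],
    [0.18,0.13,0],
    [0.17,0.14,0],
    [0.15,0.16,0],
    [0.14,0.17,0],
    [0.12,0.18,0],
    [0.11,0.19,0],
  ],
  turn=[0,0,0,0,0,0,0,0,0,0,0,0],
  newtons=55,
)

```text
time: 34.35
ee_pos: [0.5651, -0.1818, 0.1068]
eef_rot: [0.767, 0.642, -0.004, -0.0]
ft_force: [-19.7, -8.9, 13.5]
width: 0.0266
grip_force: 55.0
```

```bash
python3 st.py; python3 look.py pressed
```

```text
[ 565.1 -181.8  106.8] press 56.0 -181.9 close -10.2 j7 -0.12 [-19.7  -8.9  13.5] 0.026601596289090552 34.35
bed block c [656.6 -13.3] press 116.5 -0.0 size [60.2 61.2] ang 79.7 z 0.1079
bed block c [543.6   6.6] press 1.7 -0.2 size [59.9 60. ] ang 79.8 z 0.1075
bed block c [430.4  27. ] press -113.3 0.0 size [60.2 60. ] ang 80.1 z 0.1076
ram c [532.1 -54. ] press 1.1 -61.8 size [ 61.9 370.1] ang 79.9 z 0.05
```

In the dwell: crank about 2.5 rad, ram face at −31, blocks at the fence. Now I'll open it again.

Request:
step_arm(
  delta_pos=[
    [0,0,0],
    [-0.11,-0.19,0],
    [-0.12,-0.18,0],
    [-0.14,-0.17,0],
    [-0.15,-0.16,0],
    [-0.17,-0.14,0],
    [-0.18,-0.13,0],
    [-0.19,-0.11,0],
    [-0.2,-0.09,0],
    [-0.21,-0.07,0],
    [-0.21,-0.05,0],
    [-0.22,-0.03,0],
  ],
  turn=[0,0,0,0,0,0,0,0,0,0,0,0],
)

```text
time: 35.6
ee_pos: [0.5226, -0.2092, 0.107]
eef_rot: [0.765, 0.644, 0.002, 0.0]
ft_force: [3.3, 4.6, -1.5]
width: 0.0266
grip_force: 55.0
```

Request:
step_arm(
  delta_pos=[
    [-0.22,-0.01,0],
    [-0.22,0.01,0],
    [-0.22,0.03,0],
    [-0.21,0.05,0],
    [-0.21,0.07,0],
    [-0.2,0.09,0],
    [-0.19,0.1,0],
    [-0.18,0.12,0],
    [-0.17,0.14,0],
    [-0.16,0.15,0],
    [-0.14,0.17,0],
    [-0.13,0.18,0],
  ],
  turn=[0,0,0,0,0,0,0,0,0,0,0,0],
)

```text
time: 36.8
ee_pos: [0.4646, -0.1843, 0.1071]
eef_rot: [0.766, 0.643, -0.0, 0.001]
ft_force: [5.2, -0.8, -4.5]
width: 0.0265
grip_force: 55.0
```

Request:
step_arm(
  delta_pos=[
    [0,0,0],
    [0,0,0],
    [0,0,0],
    [0,0,0],
    [0,0,0.5],
    [0,0,1],
    [0,0,1],
    [0,0,1],
    [0,0,1],
  ],
  turn=[0,0,0,0,0,0,0,0,0],
  grip=0,
  newtons=40,
)

```text
time: 37.7
ee_pos: [0.4646, -0.183, 0.2216]
eef_rot: [0.766, 0.643, 0.0, 0.0]
ft_force: [0.4, -0.3, 0.1]
width: 0.0853
grip_force: 0.0
```

```bash
python3 st.py; python3 look.py open2; python3 -c "
import cv2
a=cv2.imread('pics/open2.png')[130:340,250:450];cv2.imwrite('pics/open2_c.png',cv2.resize(a,None,fx=2.8,fy=2.8))"
```

```text
[ 464.6 -183.   221.6] press -42.7 -200.7 close -9.9 j7 0.07 [ 0.4 -0.3  0.1] 0.08526956950733494 37.7
bed block c [656.4 -13.2] press 116.3 0.1 size [60.2 60.4] ang 80.4 z 0.1078
bed block c [543.7   6.7] press 1.9 -0.1 size [59.9 60.2] ang 79.8 z 0.1078
bed block c [430.4  26.9] press -113.2 -0.1 size [60.  59.9] ang 79.9 z 0.1077
ram c [528.1 -80.3] press 1.7 -88.4 size [ 59.7 369.6] ang 80.0 z 0.0502
```

View pics/open2_c.png

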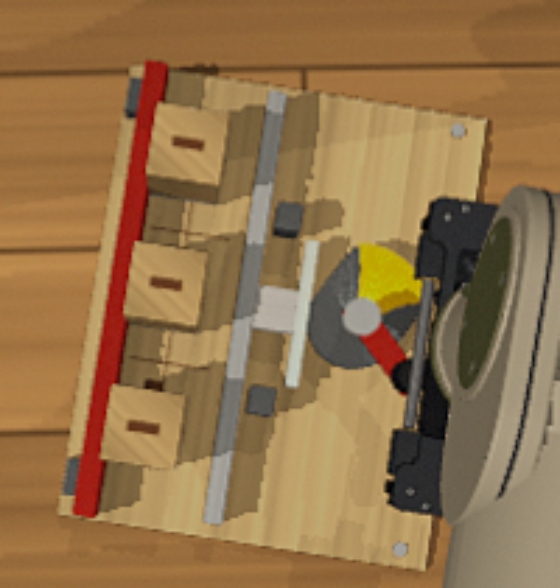

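The first pins are flush, with no pins left on the ram side and pin2 of each still facing +x. Now the quarter turns, starting with the −x slot.

Request:
step_arm(
  delta_pos=[
    [-0.1213,0.699,0],
    [-0.1213,0.699,0],
    [-0.1213,0.699,0],
    [-0.1213,0.699,0],
    [-0.1213,0.699,0],
    [-0.1213,0.699,0],
    [-0.1213,0.699,0],
    [-0.1213,0.699,0],
    [-0.1213,0.699,0],
    [-0.1213,0.699,0],
    [-0.1213,0.699,0],
    [-0.1213,0.699,0],
  ],
  turn=[0.93,0.93,0.93,0.93,0.93,0.93,0.93,0.93,0.93,0.93,0.93,0.93],
)

```text
time: 38.95
ee_pos: [0.4281, 0.0274, 0.2203]
eef_rot: [0.199, 0.98, -0.0, 0.0]
ft_force: [0.1, 0.8, -0.2]
width: 0.0869
grip_force: 0.0
```

Request:
step_arm(
  delta_pos=[
    [0,0,0],
    [0,0,0],
    [0,0,0],
    [0,0,-0.8],
    [0,0,-0.8],
    [0,0,0],
  ],
  turn=[0.95,0.95,0,0,0,0],
)

```text
time: 39.55
ee_pos: [0.4269, 0.0264, 0.178]
eef_rot: [0.09, 0.996, 0.0, -0.002]
ft_force: [-0.5, 0.0, -0.1]
width: 0.0871
grip_force: 0.0
```

```bash
python3 st.py; python3 wl.py
```

```text
[426.9  26.4 178. ] press -116.6 -1.1 close 79.7 j7 1.29 [-0.5  0.  -0.1] 0.08708859068828141 39.55
wrist 0.108 [427.6  25.6] [60.1 59.5] 79.9
wrist 0.108 [528.2   7.7] [60.1 35.1] 79.9
```

Request:
step_arm(
  delta_pos=[
    [0,0,-1],
    [0,0,-1],
    [0,0,-1],
    [0,0,-1],
    [0,0,-0.45],
    [0,0,0],
    [0,0,0],
  ],
  turn=[0,0,0,0,0,0,0],
)

```text
time: 40.3
ee_pos: [0.4291, 0.0267, 0.0695]
eef_rot: [0.089, 0.996, 0.0, 0.001]
ft_force: [0.4, 0.1, 0.0]
width: 0.0871
grip_force: 0.0
```

Request:
step_arm(
  delta_pos=[
    [0,0,0],
    [0,0,0],
    [0,0,0],
    [0,0,0],
    [0,0,0],
    [0,0,0],
    [0,0,0.6],
    [0,0,1],
    [0,0,0.9],
    [0,0,0],
  ],
  turn=[0,0,0,0,0,0,0,0,0,0],
  grip=1,
)

```text
time: 41.3
ee_pos: [0.4295, 0.0267, 0.1326]
eef_rot: [0.088, 0.996, -0.0, 0.002]
ft_force: [0.6, 0.2, -4.8]
width: 0.0598
grip_force: 40.0
```

Request:
step_arm(
  delta_pos=[
    [-0.05,-0.28,0],
    [0,0,0],
    [0,0,0],
    [0,0,0],
    [0,0,0],
    [0,0,0],
    [0,0,0],
    [0,0,0],
    [0,0,0],
    [0,0,0],
    [0,0,0],
    [0,0,0],
  ],
  turn=[-0.93,-0.93,-0.93,-0.93,-0.93,-0.93,-0.93,-0.93,-0.93,-0.93,-0.93,-0.93],
)

```text
time: 42.5
ee_pos: [0.426, 0.0195, 0.1291]
eef_rot: [0.689, 0.724, -0.001, -0.001]
ft_force: [0.1, 0.4, -4.4]
width: 0.0594
grip_force: 40.0
```

Request:
step_arm(
  delta_pos=[
    [0,0,0],
    [0,0,0],
    [0,0,0],
    [0,0,0],
  ],
  turn=[-0.95,-0.93,0,0],
)

```text
time: 42.9
ee_pos: [0.4263, 0.0196, 0.1298]
eef_rot: [0.764, 0.645, -0.0, -0.001]
ft_force: [0.2, -0.3, -4.5]
width: 0.0595
grip_force: 40.0
```

```bash
python3 st.py; python3 look.py
```

```text
[426.3  19.6 129.8] press -116.0 -8.0 close -9.6 j7 -0.29 [ 0.2 -0.3 -4.5] 0.059529573526777936 42.9
bed block c [656.5 -13.2] press 116.4 0.1 size [60.1 60.6] ang 79.6 z 0.1078
bed block c [555.8   4.6] press 14.1 -0.1 size [59.9 35.3] ang 80.0 z 0.1078
knob c [ 465.7 -184. ] press -41.5 -201.5 size [26.  25.9] ang 86.9 z 0.1433
ram c [555.5 -84.4] press 29.4 -87.7 size [ 59.1 314. ] ang 80.5 z 0.0501
```

Request:
step_arm(
  delta_pos=[
    [0,0,-0.8],
    [0,0,-0.8],
    [0,0,-0.5],
    [0,0,-0.3],
    [0,0,0],
    [0,0,0],
  ],
  turn=[-0.06,0,0,0,0,0],
)

```text
time: 43.55
ee_pos: [0.4273, 0.0197, 0.0712]
eef_rot: [0.767, 0.642, 0.0, 0.0]
ft_force: [-0.1, -0.7, -4.0]
width: 0.0595
grip_force: 40.0
```

Request:
step_arm(
  delta_pos=[
    [0,0,-0.05],
    [0,0,0],
    [0,0,0],
    [0,0,0],
    [0,0,0],
    [0,0,1],
    [0,0,1],
    [0,0,1],
    [0,0,1],
    [0,0,0.6],
  ],
  turn=[0,0,0,0,0,0,0,0,0,0],
  grip=0,
)

```text
time: 44.55
ee_pos: [0.4276, 0.0197, 0.1864]
eef_rot: [0.767, 0.641, 0.001, 0.001]
ft_force: [0.3, -0.1, -0.5]
width: 0.0869
grip_force: 0.0
```

Request:
step_arm(
  delta_pos=[
    [0.384,-0.045,0],
    [0.384,-0.045,0],
    [0.384,-0.045,0],
    [0.384,-0.045,0],
    [0.384,-0.045,0],
    [0.384,-0.045,0],
    [0.384,-0.045,0],
    [0.384,-0.045,0],
    [0.384,-0.045,0],
    [0.384,-0.045,0],
    [0.384,-0.045,0],
    [0.384,-0.045,0],
  ],
  turn=[0.93,0.93,0.93,0.93,0.93,0.93,0.93,0.93,0.93,0.93,0.93,0.93],
)

```text
time: 45.75
ee_pos: [0.5426, 0.0059, 0.1845]
eef_rot: [0.201, 0.98, 0.0, -0.0]
ft_force: [0.2, -0.4, -0.2]
width: 0.087
grip_force: 0.0
```

Request:
step_arm(
  delta_pos=[
    [0,0,0],
    [0,0,0],
    [0,0,0],
    [0,0,0],
  ],
  turn=[0.95,0.95,0,0],
)

```text
time: 46.15
ee_pos: [0.5421, 0.006, 0.1845]
eef_rot: [0.093, 0.996, 0.0, -0.0]
ft_force: [0.2, -0.2, -0.8]
width: 0.0873
grip_force: 0.0
```

```bash
python3 st.py; python3 wl.py;python3 look.py
```

```text
[542.1   6.  184.5] press 0.4 -1.0 close 79.4 j7 1.12 [ 0.2 -0.2 -0.8] 0.08728197940460435 46.15
wrist 0.096 [ 489.5 -167.2] [86.6 30.5] 35.5
wrist 0.108 [426.6  18.6] [60.1 60.4] 79.8
wrist 0.108 [541.2   5.5] [60.1 60.2] 79.5
wrist 0.108 [645.5 -13.1] [60.  44.1] 80.0
knob c [ 465.9 -184. ] press -41.3 -201.5 size [25.7 25.8] ang 88.8 z 0.1436
```

Request:
step_arm(
  delta_pos=[
    [0,0,-1],
    [0,0,-1],
    [0,0,-1],
    [0,0,-1],
    [0,0,-0.6],
    [0,0,0],
    [0,0,0],
  ],
  turn=[0.06,0,0,0,0,0,0],
)

```text
time: 46.95
ee_pos: [0.5426, 0.0063, 0.0703]
eef_rot: [0.087, 0.996, 0.0, 0.0]
ft_force: [0.1, 0.3, 0.0]
width: 0.0868
grip_force: 0.0
```

Request:
step_arm(
  delta_pos=[
    [0,0,0],
    [0,0,0],
    [0,0,0],
    [0,0,0],
    [0,0,0],
    [0,0,0],
    [0,0,0.6],
    [0,0,1],
    [0,0,0.9],
    [0,0,0],
  ],
  turn=[0,0,0,0,0,0,0,0,0,0],
  grip=1,
)

```text
time: 47.95
ee_pos: [0.5438, 0.0064, 0.1352]
eef_rot: [0.087, 0.996, 0.0, 0.002]
ft_force: [0.9, -0.1, -4.6]
width: 0.0597
grip_force: 40.0
```

Request:
step_arm(
  delta_pos=[
    [-0.05,-0.28,0],
    [0,0,0],
    [0,0,0],
    [0,0,0],
    [0,0,0],
    [0,0,0],
    [0,0,0],
    [0,0,0],
    [0,0,0],
    [0,0,0],
    [0,0,0],
    [0,0,0],
  ],
  turn=[-0.93,-0.93,-0.93,-0.93,-0.93,-0.93,-0.93,-0.93,-0.93,-0.93,-0.93,-0.93],
)

```text
time: 49.15
ee_pos: [0.5401, -0.001, 0.1309]
eef_rot: [0.688, 0.725, -0.001, -0.001]
ft_force: [-0.5, 0.3, -4.0]
width: 0.0596
grip_force: 40.0
```

Request:
step_arm(
  delta_pos=[
    [0,0,0],
    [0,0,0],
    [0,0,0],
    [0,0,0],
  ],
  turn=[-0.95,-0.95,0,0],
)

```text
time: 49.55
ee_pos: [0.5404, -0.0009, 0.1314]
eef_rot: [0.764, 0.645, -0.0, -0.0]
ft_force: [-0.1, 0.0, -4.1]
width: 0.0596
grip_force: 40.0
```

```bash
python3 st.py
```

```text
[540.4  -0.9 131.4] press -0.0 -8.1 close -9.6 j7 -0.39 [-0.1  0.  -4.1] 0.05959876841361929 49.55
```

Request:
step_arm(
  delta_pos=[
    [0,0,-0.8],
    [0,0,-0.8],
    [0,0,-0.5],
    [0,0,-0.34],
    [0,0,0],
    [0,0,0],
  ],
  turn=[-0.06,0,0,0,0,0],
)

```text
time: 50.15
ee_pos: [0.5412, -0.0008, 0.0713]
eef_rot: [0.767, 0.642, 0.0, 0.0]
ft_force: [-0.3, 0.0, -4.5]
width: 0.0596
grip_force: 40.0
```

Request:
step_arm(
  delta_pos=[
    [0,0,-0.06],
    [0,0,0],
    [0,0,0],
    [0,0,0],
    [0,0,0],
    [0,0,1],
    [0,0,1],
    [0,0,1],
    [0,0,1],
    [0,0,0.6],
  ],
  turn=[0,0,0,0,0,0,0,0,0,0],
  grip=0,
)

```text
time: 51.15
ee_pos: [0.5416, -0.0008, 0.1865]
eef_rot: [0.767, 0.641, 0.001, 0.001]
ft_force: [0.1, -0.0, -0.3]
width: 0.0871
grip_force: 0.0
```

Request:
step_arm(
  delta_pos=[
    [0.38,-0.04,0],
    [0.38,-0.04,0],
    [0.38,-0.04,0],
    [0.38,-0.04,0],
    [0.38,-0.04,0],
    [0.38,-0.04,0],
    [0.38,-0.04,0],
    [0.38,-0.04,0],
    [0.38,-0.04,0],
    [0.38,-0.04,0],
    [0.38,-0.04,0],
    [0.38,-0.04,0],
  ],
  turn=[0.93,0.93,0.93,0.93,0.93,0.93,0.93,0.93,0.93,0.93,0.93,0.93],
)

```text
time: 52.35
ee_pos: [0.6552, -0.0131, 0.184]
eef_rot: [0.201, 0.98, -0.0, -0.0]
ft_force: [0.7, -0.4, 0.2]
width: 0.087
grip_force: 0.0
```

Request:
step_arm(
  delta_pos=[
    [0,0,0],
    [0,0,0],
    [0,0,0],
    [0,0,0],
  ],
  turn=[0.95,0.98,0,0],
)

```text
time: 52.75
ee_pos: [0.6548, -0.013, 0.1841]
eef_rot: [0.091, 0.996, 0.0, -0.0]
ft_force: [-0.7, -0.7, -0.5]
width: 0.0872
grip_force: 0.0
```

```bash
python3 st.py; python3 wl.py;python3 look.py
```

```text
[654.8 -13.  184.1] press 114.7 -0.0 close 79.6 j7 1.08 [-0.7 -0.7 -0.5] 0.08715471301998078 52.75
wrist 0.096 [ 494.2 -164.1] [76.  29.9] 35.5
wrist 0.108 [540.9  -1.3] [60.3 59.7] 79.5
wrist 0.108 [653.8 -14.5] [60.1 59.7] 80.0
bed block c [543.2  -0. ] press 2.5 -6.8 size [59.4 59.9] ang 79.9 z 0.1078
bed block c [429.1  19.8] press -113.3 -7.3 size [60. 60.] ang 79.9 z 0.1076
ram c [410.4 -37.3] press -121.7 -66.7 size [ 15.7 124.6] ang 79.9 z 0.0505
```

Request:
step_arm(
  delta_pos=[
    [0,0,-1],
    [0,0,-1],
    [0,0,-1],
    [0,0,-1],
    [0,0,-0.6],
    [0,0,0],
    [0,0,0],
  ],
  turn=[0.04,0,0,0,0,0,0],
)

```text
time: 53.55
ee_pos: [0.6553, -0.0128, 0.0704]
eef_rot: [0.087, 0.996, 0.0, 0.0]
ft_force: [0.4, 0.6, 1.0]
width: 0.0869
grip_force: 0.0
```

Request:
step_arm(
  delta_pos=[
    [0,0,0],
    [0,0,0],
    [0,0,0],
    [0,0,0],
    [0,0,0],
    [0,0,0],
    [0,0,0.6],
    [0,0,1],
    [0,0,0.9],
    [0,0,0],
  ],
  turn=[0,0,0,0,0,0,0,0,0,0],
  grip=1,
)

```text
time: 54.55
ee_pos: [0.6565, -0.0117, 0.1357]
eef_rot: [0.086, 0.996, 0.001, 0.002]
ft_force: [0.5, 0.4, -2.9]
width: 0.06
grip_force: 40.0
```

Request:
step_arm(
  delta_pos=[
    [-0.05,-0.28,0],
    [0,0,0],
    [0,0,0],
    [0,0,0],
    [0,0,0],
    [0,0,0],
    [0,0,0],
    [0,0,0],
    [0,0,0],
    [0,0,0],
    [0,0,0],
    [0,0,0],
  ],
  turn=[-0.93,-0.93,-0.93,-0.93,-0.93,-0.93,-0.93,-0.93,-0.93,-0.93,-0.93,-0.93],
)

```text
time: 55.75
ee_pos: [0.653, -0.0194, 0.1308]
eef_rot: [0.688, 0.726, -0.0, -0.001]
ft_force: [0.5, -0.5, -2.7]
width: 0.0596
grip_force: 40.0
```

Request:
step_arm(
  delta_pos=[
    [0,0,0],
    [0,0,0],
    [0,0,0],
    [0,0,0],
  ],
  turn=[-0.97,-0.97,0,0],
)

```text
time: 56.15
ee_pos: [0.6533, -0.0196, 0.1313]
eef_rot: [0.765, 0.644, -0.0, -0.0]
ft_force: [1.0, 0.1, -3.1]
width: 0.0594
grip_force: 40.0
```

```bash
python3 st.py
```

```text
[653.3 -19.6 131.3] press 114.3 -6.7 close -9.8 j7 -0.39 [ 1.   0.1 -3.1] 0.0593994177788174 56.15
```

Request:
step_arm(
  delta_pos=[
    [0,0,-0.8],
    [0,0,-0.8],
    [0,0,-0.5],
    [0,0,-0.34],
    [0,0,0],
    [0,0,0],
  ],
  turn=[-0.04,0,0,0,0,0],
)

```text
time: 56.75
ee_pos: [0.654, -0.0198, 0.0713]
eef_rot: [0.767, 0.641, 0.0, 0.0]
ft_force: [-0.2, 0.3, -4.6]
width: 0.0595
grip_force: 40.0
```

Request:
step_arm(
  delta_pos=[
    [0,0,-0.06],
    [0,0,0],
    [0,0,0],
    [0,0,0],
    [0,0,0],
    [0,0,1],
    [0,0,1],
    [0,0,1],
    [0,0,1],
    [0,0,1],
    [0,0,1],
  ],
  turn=[0,0,0,0,0,0,0,0,0,0,0],
  grip=0,
)

```text
time: 57.85
ee_pos: [0.6536, -0.0199, 0.2207]
eef_rot: [0.768, 0.641, 0.0, 0.0]
ft_force: [-0.1, -0.2, -0.3]
width: 0.0868
grip_force: 0.0
```

Request:
step_arm(
  delta_pos=[
    [-0.944,-0.8175,0],
    [-0.944,-0.8175,0],
    [-0.944,-0.8175,0],
    [-0.944,-0.8175,0],
    [-0.944,-0.8175,0],
    [-0.944,-0.8175,0],
    [-0.944,-0.8175,0],
    [-0.944,-0.8175,0],
    [0,0,0],
    [0,0,0],
  ],
  turn=[0,0,0,0,0,0,0,0,0,0],
)

```text
time: 58.85
ee_pos: [0.4648, -0.1837, 0.2199]
eef_rot: [0.768, 0.64, 0.0, 0.0]
ft_force: [-0.6, -0.6, 0.6]
width: 0.0871
grip_force: 0.0
```

```bash
python3 st.py; python3 look.py loaded2; python3 arc.py 0.5 2.65 24; python3 -c "
import cv2
a=cv2.imread('pics/loaded2.png')[130:340,250:450];cv2.imwrite('pics/loaded2_c.png',cv2.resize(a,None,fx=2.8,fy=2.8))"
```

```text
[ 464.8 -183.7  219.9] press -42.4 -201.4 close -10.4 j7 0.08 [-0.6 -0.6  0.6] 0.08711510999232351 58.85
bed block c [655.8 -19.4] press 116.8 -6.1 size [59.8 61.1] ang 79.8 z 0.1078
bed block c [ 5.432e+02 -2.000e-01] press 2.5 -7.0 size [60.  60.3] ang 79.9 z 0.1078
bed block c [429.2  19.8] press -113.2 -7.3 size [60.  60.1] ang 79.7 z 0.1076
ram c [528.1 -76.9] press 1.1 -85.1 size [ 52.9 368.9] ang 79.9 z 0.05
[ 463.8 -183.6] [ 568.9 -174.1]
[[0.13, -0.17], [0.14, -0.16], [0.16, -0.15], [0.17, -0.13], [0.18, -0.12], [0.19, -0.1], [0.2, -0.08], [0.2, -0.07], [0.21, -0.05], [0.21, -0.03], [0.21, -0.01], [0.21, 0.01], [0.21, 0.03], [0.21, 0.05], [0.2, 0.07], [0.2, 0.08], [0.19, 0.1], [0.18, 0.12], [0.17, 0.13], [0.16, 0.15], [0.14, 0.16], [0.13, 0.17], [0.11, 0.18], [0.09, 0.19]]
```

View pics/loaded2_c.png

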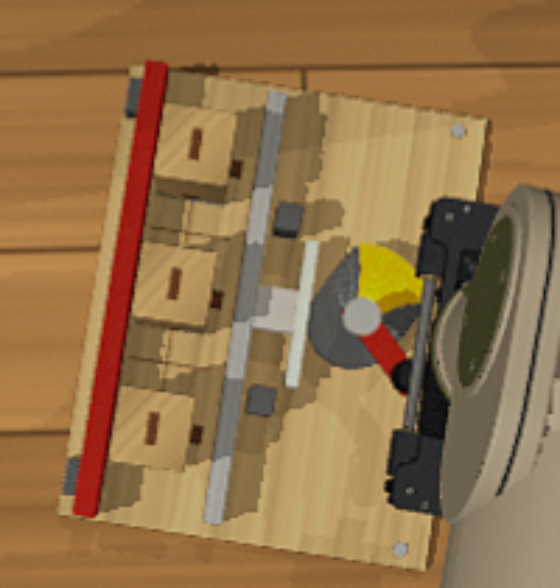

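All three second pins now face the ram, at about (236,168), (216,299) and (196,434) in the crop. I'll crank into the dwell.

Request:
step_arm(
  delta_pos=[
    [0,0,-0.9],
    [0,0,-0.9],
    [0,0,-0.9],
    [0,0,-0.9],
    [0,0,-0.9],
    [0,0,0],
  ],
  turn=[0,0,0,0,0,0],
)

```text
time: 59.5
ee_pos: [0.4639, -0.1815, 0.1044]
eef_rot: [0.767, 0.642, -0.001, -0.002]
ft_force: [-0.1, -1.0, 0.4]
width: 0.0873
grip_force: 0.0
```

Request:
step_arm(
  delta_pos=[
    [0,0,0],
    [0,0,0],
    [0,0,0],
    [0,0,0],
    [0,0,0],
    [0,0,0],
    [0,0,0],
    [0,0,0],
    [0,0,0],
    [0,0,0],
    [0,0,0],
  ],
  turn=[0,0,0,0,0,0,0,0,0,0,0],
  grip=1,
  newtons=50,
)

```text
time: 60.6
ee_pos: [0.4646, -0.1835, 0.107]
eef_rot: [0.768, 0.641, -0.0, -0.0]
ft_force: [-3.5, -0.1, 2.9]
width: 0.0269
grip_force: 50.0
```

Request:
step_arm(
  delta_pos=[
    [0.13,-0.17,0],
    [0.14,-0.16,0],
    [0.16,-0.15,0],
    [0.17,-0.13,0],
    [0.18,-0.12,0],
    [0.19,-0.1,0],
    [0.2,-0.08,0],
    [0.2,-0.07,0],
    [0.21,-0.05,0],
    [0.21,-0.03,0],
    [0.21,-0.01,0],
    [0.21,0.01,0],
  ],
  turn=[0,0,0,0,0,0,0,0,0,0,0,0],
)

```text
time: 61.8
ee_pos: [0.5177, -0.2096, 0.1068]
eef_rot: [0.768, 0.641, -0.002, -0.002]
ft_force: [-22.4, 4.4, 16.1]
width: 0.0264
grip_force: 50.0
```

Request:
step_arm(
  delta_pos=[
    [0.21,0.03,0],
    [0.21,0.05,0],
    [0.2,0.07,0],
    [0.2,0.08,0],
    [0.19,0.1,0],
    [0.18,0.12,0],
    [0.17,0.13,0],
    [0.16,0.15,0],
    [0.14,0.16,0],
    [0.13,0.17,0],
    [0.11,0.18,0],
    [0.09,0.19,0],
  ],
  turn=[0,0,0,0,0,0,0,0,0,0,0,0],
)

```text
time: 63.0
ee_pos: [0.5667, -0.1787, 0.1068]
eef_rot: [0.769, 0.639, -0.004, -0.0]
ft_force: [-18.7, -11.4, 12.0]
width: 0.0267
grip_force: 50.0
```

```bash
python3 st.py; python3 look.py
```

```text
[ 566.7 -178.7  106.8] press 57.0 -178.6 close -10.5 j7 -0.1 [-18.7 -11.4  12. ] 0.02667903982826347 63.0
bed block c [656.7 -13.4] press 116.6 -0.0 size [59.9 61.4] ang 80.2 z 0.1078
bed block c [544.1   6.8] press 2.2 0.1 size [60.1 59.7] ang 80.2 z 0.1076
bed block c [430.4  26.9] press -113.3 -0.0 size [60.2 60.1] ang 80.2 z 0.1074
ram c [532.1 -54.3] press 1.1 -62.2 size [ 62.3 369.9] ang 79.9 z 0.0499
```

Request:
step_arm(
  delta_pos=[
    [0,0,0],
    [0,0,0],
    [0,0,0],
    [0,0,0],
    [0,0,0],
    [0,0,0.6],
    [0,0,1],
    [0,0,1],
    [0,0,1],
    [0,0,1],
  ],
  turn=[0,0,0,0,0,0,0,0,0,0],
  grip=0,
)

```text
time: 64.05
ee_pos: [0.5701, -0.1741, 0.2244]
eef_rot: [0.768, 0.641, 0.0, 0.001]
ft_force: [-0.3, 0.9, -0.4]
width: 0.0862
grip_force: 0.0
```

Request:
step_arm(
  delta_pos=[
    [-0.4,-0.9,0],
    [-0.4,-0.9,0],
    [-0.4,-0.9,0],
    [-0.4,-0.9,0],
    [-0.4,-0.9,0],
    [-0.4,-0.9,0],
    [-0.4,-0.9,0],
    [-0.4,-0.9,0],
    [0,0,0],
    [0,0,0],
    [0,0,0],
    [0,0,0],
  ],
  turn=[0,0,0,0,0,0,0,0,0,0,0,0],
)

```text
time: 65.25
ee_pos: [0.4906, -0.353, 0.2225]
eef_rot: [0.767, 0.642, 0.0, 0.0]
ft_force: [0.7, -0.8, 0.2]
width: 0.0872
grip_force: 0.0
```

```bash
python3 look.py final
```

```text
bed block c [656.5 -13.2] press 116.4 0.1 size [60.1 61.1] ang 80.0 z 0.1078
bed block c [544.2   6.6] press 2.3 -0.1 size [59.8 60.1] ang 80.0 z 0.1077
bed block c [430.3  27. ] press -113.3 0.0 size [60.3 60.1] ang 79.8 z 0.1076
knob c [ 567.2 -179.1] press 57.5 -178.9 size [26.3 26.3] ang 82.1 z 0.1428
ram c [532.  -54.4] press 1.0 -62.3 size [ 62.4 369.5] ang 79.9 z 0.0501
```

View pics/final.png

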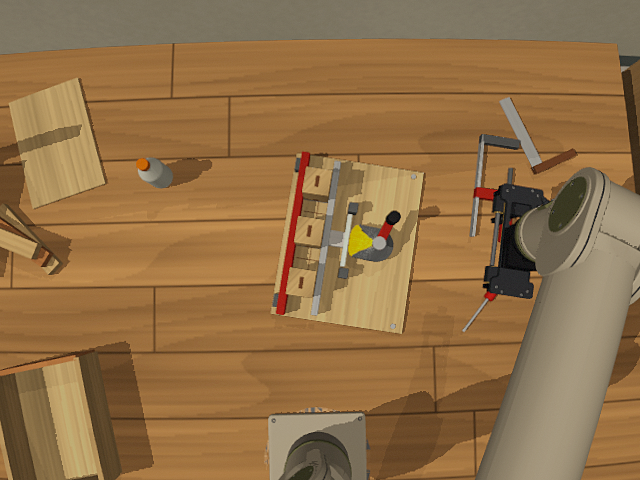

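The final view shows the nose on the white plate at (355,240) and the three blocks clamped at x ≈ 300–317. The glue bottle (155,172), clamp and screwdriver are where they were. I'll hand it in.

```bash
python3 -c "
from bench import *
print(close_job())"
```

```text
the job is handed in; nothing more can be done
None
```

The job is handed in: both pins of all three blocks were pressed in turn, the press is in its dwell with the blocks upright, and the screwdriver, glue bottle and bar clamp were left alone; flushness is judged from the ram position and top views, not measured pin by pin.

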